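Issue the front bottle from a railed rack and face up the next

ROBOT

A 6-joint arm with a two-finger parallel gripper is mounted at the origin on a cart in front of the work surface, level with it; the furniture and walls round the work are solid. World frame = base frame: x ahead of the robot, y to its left, z up, the work surface at z = 0. Lengths are in mm, angles in rad, forces in N, time in s.
With the tool pointing down it reaches from about 275 to 750 mm from the base axis. Payload 10.2 kg.
Tool frame: the origin (TCP) lies at the centre of the arm's flange, where the gripper is bolted on; the fingertips stand 173 mm ahead of it and the grasp point (between the pads) lies 155 mm ahead of it; z points along the fingers, y is the line along which they close (so a half turn about z gives the same grasp; the last joint's range is limited). The gripper opens to 85 mm and grips with 20 to 120 N. Pads are 22 mm wide; open, the fingers measure 114 mm over their backs; the gripper's body (76 mm by 85 mm) begins 54 mm behind the grasp point. The pads swing forward as they close: fully open they stand 13 mm farther back than shut.
Start: joints at [-1.497, 0.313, 1.498, -0, 1.331, -0.223], TCP at [153.529, -502.057, 404.694] pointing down, gripper open.
Joint ranges: [-2.94, 2.94], [-0.97, 2.17], [0.19, 2.56], [-1.23, 4.37], [0.02, 3.11], [-2.88, 2.88]. Speed limits (rad/s): [2.39, 2.39, 3.01, 3.14, 3.14, 3.14].

INTERFACE

Orientations are given as a unit quaternion [w, x, y, z].
In Python, from rig import ctrl gives the robot as it stands.
- The arm moves only by the shell command python3 steer.py 'ROWS' [OPENING] [FORCE]. ROWS is a JSON list that holds a single list of rows (three levels of brackets), with 1 to 8 rows, each of 6 numbers: dx, dy, dz in mm, then a rotation vector rx, ry, rz in rad; each row is the pose to reach, as a shift and turn from the pose commanded when the command began, along the tool's axes at that moment; what a row does not reach only later rows make up. A row lasts 1/10 s, in which the tool goes at most 50 mm and 0.15 rad, less where a joint would pass 70% of its speed; a pose out of reach is approached as far as the arm can. OPENING is the opening from 0.0 (shut) to 1.0 (fully open), set as the command begins (- or left out keeps the last). The fingers move at their own pace and stop on an object; FORCE is the grip in N (left out, the last holds). Time passes only in rows, so rows that do not move let the fingers close. It prints the time, the measured TCP pose, the force, the opening and the grip force at its end. Input that does not fit is refused with a message, and nothing moves.
- ctrl.sense(): the state, without advancing time (a new reading comes with each control period).
- ctrl.capture(name): name is "side" or "top"; returns the picture (400x640x3 uint8, red, green, blue); there is no depth.
- ctrl.calibration(name): a dict with "fx", "fy", "cx", "cy" (pixels), "distortion" ([k1, k2, p1, p2, k3] as OpenCV has them; the pictures are not rectified), "position" and "attitude" of the camera in the world. Camera axes: x right, y down, z forward; pixel columns grow to the right and rows downward; lengths in mm; the calibration is good to about 2 mm. A picture is of the moment at which its call begins. calibration takes no time and is no camera call.
- ctrl.finish_job(): hands the job in; it is judged then, once.
The state is a dict: "time_s": time; "joints": joint angles; "dq": joint speeds; "tau": joint torques, N m; "eef_pos": TCP position; "ee_rot": TCP orientation; "force": force on the tool from outside, world axes, zero at the start; "wrist_torque": the same for the moment, N m; "grip_width": opening from 0.0 (shut) to 1.0 (fully open); "grip_force": force on a finger pad.
Only numpy, scipy, OpenCV 4.12 (cv2) and the standard library are available. Lean on these libraries where they do the work, as an engineer would, in place of code of your own. Each camera call takes 0.05 s, during which the arm holds its last target. There are 200 camera calls.

TASK

Issue the front amber bottle from the small bottle rack: swing the red-knobbed keeper bar back off it, lift the bottle over the steel front rail, draw it straight forward clear of the rack, and stand it upright on top of the blue cold pack. Then push the blue follower forward until the next amber bottle stands against the front rail, and swing the keeper fully closed over it again. Keep the bottles upright and leave the other things where they are.

Things in the scene. Friction and masses are not known exactly. Their poses are not given: they have to be found in the camera images.
- rack: Grey metal bottle rack, fixed, 205 x 226 mm (its y from -114 to +112 mm). Origin on the table; x to the rack's back (away from the robot at yaw 0), y left, z up. Lane floor 34 mm above the table. Amber lane: 59 mm wide about y = 0; dividers 22 mm above its floor. Narrow lane of small bottles at y = -80 mm. A round post at x = -64, y = +95 mm (to 128 mm above the table) carries the keeper.
- rail_mid (a point): Top of the steel front retaining rail at the amber lane's middle (rack x = -94, y = 0). The rail is 8 mm thick, crosses both lanes, top 64 mm above the table.
- keeper (a joint): 10 mm round steel bar 137 mm above the table, on a vertical hinge at rack x = -64, y = +95 mm. 0 = closed: points to rack -y, across and 9 mm above the front amber bottle. Grows (rad) as its free end swings to the rack's back (+x), to a stop at 1.6, where it points backward beside the amber lane. Light friction (0.06 N m): stays where left. Starts nearly closed.
- keeper_knob (a point): Top centre of the red upright knob (16 mm diameter; from the bar to 173 mm above the table) on the free end of the keeper bar, 125 mm from its hinge.
- follower (a joint): Blue paddle, 50 mm wide, 8 mm thick, top 114 mm above the table, sliding in the amber lane behind the bottles. Value: metres it has come forward (to rack -x); front face at rack x = 45 mm minus the value; stop at 0.10. A low foot reaches 27 mm behind the front face, 8 mm above the lane floor. Friction 1.2 N, no spring. About 0.085 when the next bottle is at the rail.
- follower_top (a point): Centre of the follower plate's top edge.
- amber_front: The front amber bottle (black cap), 50 mm diameter, 89 mm high, 0.14 kg. Origin: centre of its underside; z up its axis. Stands on the lane floor just behind the front rail.
- amber_next: The next amber bottle, alike, standing behind the front one in the same lane. Origin: centre of its underside. Against the rail its axis is at rack x = about -65 mm.
- cold_pack: Blue hard-shell cold pack lying loose on the table, 160 (its x) x 110 (its y) mm, top 28 mm above the table. Origin: centre of its underside.
- small_1: Small red-capped bottle, 34 mm diameter, 62 mm high, in the rack's narrow lane, at the front. Origin: centre of underside. To be left alone.
- small_2: Small red-capped bottle like small_1, behind it in the narrow lane. To be left alone.
- hdpe: White bottle with a blue cap, 58 mm diameter, 114 mm high, standing on the table behind the work. Origin: centre of underside. To be left alone.
- beaker: Clear beaker, 56 mm diameter, 69 mm high, standing on the table behind the work. Origin: centre of underside. To be left alone.

How it is judged (in metres and radians):
On the way, in this order (a step that is already met when the one before it is completed fails the run):
1. the keeper is swung back off the front bottle (past 1.1 rad) (value of joint keeper above 1.1 rad), for 0.1 s.
2. the front amber bottle is lifted over the rail and drawn forward of it, within 80 mm of the lane's middle line (x of amber_front in the frame of rack below -0.12 m and y of amber_front in the frame of rack between -0.08 and 0.08 m and z of amber_front in the frame of rack above 0.055 m), for 0.02 s.
3. it stands released and upright on the cold pack (x of amber_front in the frame of cold_pack between -0.062 and 0.062 m and y of amber_front in the frame of cold_pack between -0.038 and 0.038 m and z of amber_front in the frame of cold_pack between 0.018 and 0.04 m and angle between amber_front's own z axis and vertical below 0.12 rad and contact force between amber_front and the fingers below 0.05 N and linear speed of amber_front below 0.02 m/s), for 0.2 s.
4. the next amber bottle stands against the front rail, the follower brought up behind it (x of amber_next in the frame of rack below -0.056 m and z of amber_next in the frame of rack below 0.042 m and y of amber_next in the frame of rack between -0.012 and 0.012 m and angle between amber_next's own z axis and vertical below 0.12 rad and value of joint follower above 0.072 m), for 0.2 s.
5. the keeper is closed again over it (value of joint keeper below 0.12 rad), for 0.2 s.
At the end, for the whole second after the job is handed in: Issued bottle upright (0.12 rad), at rest, released on the cold pack, axis within 62 (pack x) and 38 mm (pack y) of its middle; next bottle upright, at rest in its lane, axis at rack x below -56 mm (within 9 mm of the rail), follower past 0.072 m; keeper below 0.12 rad (all of step 3 and all of step 4 and value of joint keeper below 0.12 rad and linear speed of amber_next below 0.02 m/s); the robot touches nothing.
It fails at once if the issued bottle is tipped past 0.6 rad (angle between amber_front's own z axis and vertical above 0.6 rad).
It fails at once if the next amber bottle is tipped past 0.5 rad or lifted out of its lane (angle between amber_next's own z axis and vertical above 0.5 rad or z of amber_next in the frame of rack above 0.07 m).
It fails at once if a small bottle, the white bottle or the beaker is moved by more than 30 mm (distance of any of small_1, small_2, hdpe, beaker from where it was at the start of the episode above 0.03 m).
It fails at once if the cold pack is shoved by more than 50 mm (distance of cold_pack from where it was at the start of the episode above 0.05 m).
It also fails if it takes over 67 s, if anything falls off the work surface, if the arm or the gripper's body presses on something with over 40 N, if the wrist force passes 120 N, or if a joint passes its speed limit or range.

## Working session

There is one attempt and no reset: what is moved stays moved. The work goes in short steps, Python scripts to look and compute and a shell command to move; the robot and the scene stay as the last step left them, time stands still between calls to the robot, and variables do not carry over. Pictures are saved under pics/ and viewed, at most 10 in all, crops included, and the job is handed in when it is done.

```bash
ls; mkdir -p pics
python3 - <<'E'
from rig import ctrl
import cv2
for n in("side","top"):
    cv2.imwrite(f"pics/{n}0.png",ctrl.capture(n)[:,:,::-1]); print(ctrl.calibration(n))
print(ctrl.sense())
E
```

```text
pics
rig.py
steer.py
{'fx': 390.3465937728049, 'fy': 390.3465937728049, 'cx': 313.9711064569742, 'cy': 197.8996421458769, 'distortion': array([-0.09056839,  0.        ,  0.        ,  0.        ,  0.        ]), 'position': array([ 556.47840094, -533.09195178,  594.39478773]), 'attitude': array([-0.47208113,  0.88126587, -0.01310217,  0.01839043])}
{'fx': 369.4201212578078, 'fy': 369.4201212578078, 'cx': 317.1309336078549, 'cy': 197.7222110004645, 'distortion': array([-0.06723277,  0.        ,  0.        ,  0.        ,  0.        ]), 'position': array([504.08544132, 193.42385381, 989.52508121]), 'attitude': array([ 0.02458853, -0.69807033,  0.7149281 , -0.03116125])}
{'time_s': 0.1, 'joints': array([-1.49741174e+00,  3.13418357e-01,  1.49834445e+00, -1.03164014e-05,
        1.33099914e+00, -2.23369409e-01]), 'dq': array([ 0.00016708, -0.00127094, -0.00076071, -0.00104147,  0.00122657,
       -0.00127511]), 'tau': array([ 3.15260797e-03, -4.12898827e+01, -2.60143089e+01, -2.21617233e-04,
        2.97292398e-03,  1.20682952e-06]), 'eef_pos': array([ 153.52028656, -502.02608181,  404.18601514]), 'ee_rot': array([-5.83380182e-04,  9.89011964e-01,  1.47834346e-01,  3.88072775e-05]), 'force': array([ 0.28988079,  0.19377713, -0.40918014]), 'wrist_torque': array([-0.03041201,  0.04814404, -0.05164218]), 'grip_force': 0.0, 'grip_width': 0.9987676878242565}
```
View pics/side0.png

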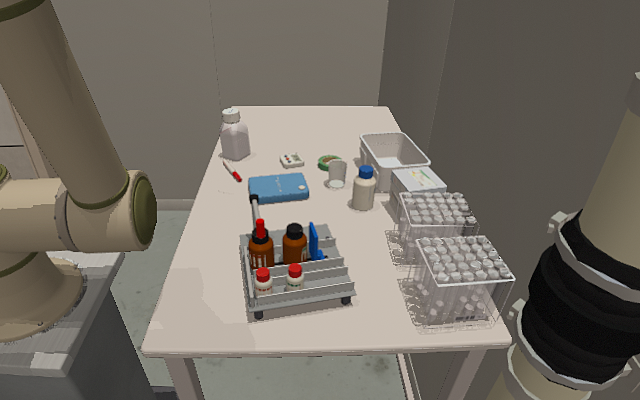

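View pics/top0.png

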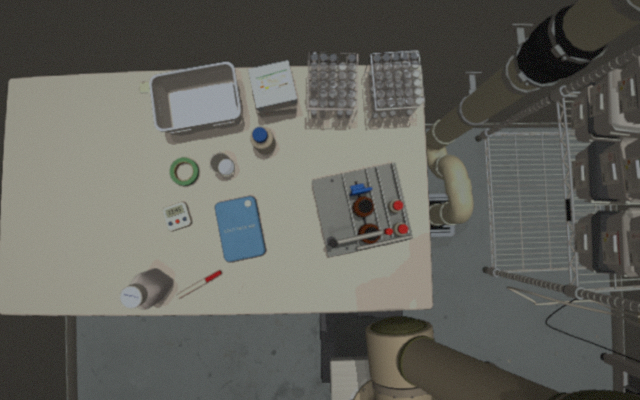

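Side shows the rack at (295,270) and cold pack at (278,188). Top shows the rack at (362,210), pack at (240,228), and keeper from hinge (333,242) to knob (389,232). I'll zoom in next.

Run:
```python
import cv2
t=cv2.imread("pics/top0.png");s=cv2.imread("pics/side0.png")
cv2.imwrite("pics/t1.png",cv2.resize(t[158:264,300:420],None,fx=5.5,fy=5.5,interpolation=cv2.INTER_CUBIC))
cv2.imwrite("pics/s1.png",cv2.resize(s[160:325,235:365],None,fx=3.6,fy=3.6,interpolation=cv2.INTER_CUBIC))
```

View pics/t1.png

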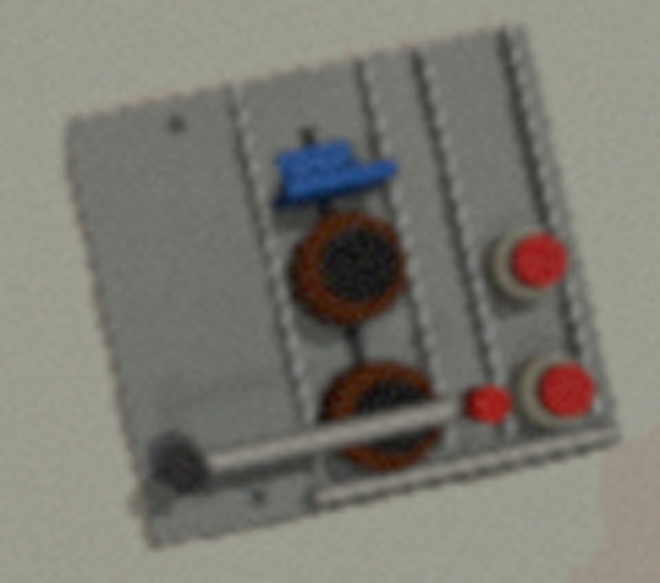

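View pics/s1.png

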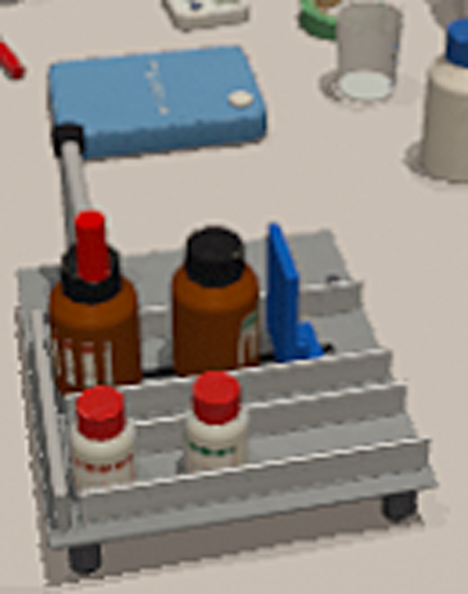

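```bash
cat > h.py <<'E'
import numpy as np, cv2
from scipy.spatial.transform import Rotation as R
from rig import ctrl
C={n:ctrl.calibration(n) for n in("side","top")}
def KD(n):
    c=C[n]; return np.array([[c['fx'],0,c['cx']],[0,c['fy'],c['cy']],[0,0,1.]]),np.array(c['distortion'])
def rot(q): return R.from_quat(np.roll(q,-1)).as_matrix()
def proj(n,P):
    K,D=KD(n);M=rot(C[n]['attitude']).T
    return cv2.projectPoints(np.float64(P).reshape(-1,1,3),cv2.Rodrigues(M)[0],-M@C[n]['position'],K,D)[0][:,0]
def ray(n,p,z):
    K,D=KD(n);u=cv2.undistortPoints(np.float64(p).reshape(-1,1,2),K,D)[:,0]
    d=np.c_[u,np.ones(len(u))]@rot(C[n]['attitude']).T; o=C[n]['position']
    return o+d*((np.array(z)-o[2])/d[:,2])[:,None]
def cr(p,x0,y0,s): return (np.float64(p)+.5)/s-.5+[x0,y0]
E
python3 - <<'E'
from h import *
np.set_printoptions(precision=1,suppress=True)
from scipy.optimize import least_squares
T=lambda p:cr(p,300,158,5.5); S=lambda p:cr(p,235,160,3.6)
print("top corners,post,knob,cap2,cap1,s1,s2,foltop");print(ray("top",T([(70,120),(523,27),(615,437),(152,547),(180,462),(490,405),(360,264),(388,415),(567,390),(540,262),(337,182)]),[34,34,34,34,137,173,123,123,96,96,114]))
print("side knob cap2 s1 s2 follower post");print(ray("side",S([(90,218),(215,240),(101,398),(217,383),(278,236),(67,132)]),[173,123,96,96,114,142]))
pk=[(216,201),(258,195),(266,254),(223,262)]
a=ray("top",pk,[28]*4);print("pack",a,a.mean(0));b=ray("side",S([(50,68),(238,47),(265,118),(82,140)]),[28]*4);print(b,b.mean(0))
# rack fit
pts=[("top",T((70,120)),(None,112,34)),("top",T((523,27)),(None,-114,34)),("top",T((180,462)),(-64,95,140)),
("top",T((152,547)),(-98,112,34)),("top",T((360,264)),(0,0,123,'f')),("side",S((215,240)),(0,0,123,'f')),("side",S((278,236)),(0,0,114,'g')),("top",T((337,186)),(0,0,114,'g')),
("top",T((490,405)),'k'),("side",S((90,218)),'k')]
def res(v):
    x,y,th,f,g,k,b=v;o=[]
    for n,p,q in pts:
        if q=='k':q=(-64+125*np.sin(k),95-125*np.cos(k),173)
        q=list(q)
        if q[0] is None:q[0]=b
        if len(q)>3:q[0]=f if q[3]=='f' else g
        c,s=np.cos(th),np.sin(th)
        o+=list((proj(n,[(x+c*q[0]-s*q[1],y+s*q[0]+c*q[1],q[2])])-p).ravel())
    return o
r=least_squares(res,[480,90,.2,0,0,0.1,107],x_scale=[10,10,.1,10,10,.1,10],loss='soft_l1');print(r.x,r.x[2],r.x[5]);print(np.reshape(res(r.x),(-1,2)))
E
```

```text
top corners,post,knob,cap2,cap1,s1,s2,foltop
[[627.6 195.   34. ]
 [667.5 -22.4  34. ]
 [471.5 -58.2  34. ]
 [426.1 161.4  34. ]
 [469.5 152.3 137. ]
 [490.5  28.6 173. ]
 [551.2  72.2 123. ]
 [486.6  62.4 123. ]
 [494.9 -21.3  96. ]
 [551.7 -11.6  96. ]
 [587.6  79.7 114. ]]
side knob cap2 s1 s2 follower post
[[490.3  28.9 173. ]
 [552.   74.7 123. ]
 [494.7 -18.8  96. ]
 [552.8  -8.9  96. ]
 [587.1  89.5 114. ]
 [465.8 153.8 142. ]]
pack [[577.6 448.3  28. ]
 [590.7 337.9  28. ]
 [437.2 319.2  28. ]
 [419.  431.   28. ]] [506.1 384.1  28. ]
[[421.5 418.3  28. ]
 [569.3 450.   28. ]
 [588.  344.3  28. ]
 [454.7 316.3  28. ]] [508.4 382.2  28. ]
[546.9  70.9   0.2   5.   40.3   0.  102. ] 0.1864217495458529 0.0049726559101877475
[[-1.8  0.5]
 [-0.1 -0.3]
 [ 0.1  1.4]
 [-0.6 -1.5]
 [ 0.2 -0.3]
 [-0.1  0.9]
 [-0.   3.4]
 [ 0.6 -0.3]
 [-0.4  0.1]
 [-0.  -0.3]]
```

```bash
cat >> h.py <<'E'
X0,Y0,TH=546.9,70.9,0.1864
def rk(x,y): c,s=np.cos(TH),np.sin(TH); return np.array([X0+c*x-s*y,Y0+s*x+c*y])
def rows(wps):
    "wps: (x,y,z of grasp point in world, yaw of tool x); tool assumed to point down; prints rows"
    st=ctrl.sense();M=rot(st['ee_rot']);g=st['eef_pos']
    print("now",g.round(1),"grasp z",round(g[2]-155,1),"yaw",round(np.arctan2(M[1,0],M[0,0]),3),"tilt",M[:,2].round(3),'t',st['time_s'],'j',st['joints'].round(2))
    for x,y,z,psi in wps:
        W=np.array([[np.cos(psi),np.sin(psi),0],[np.sin(psi),-np.cos(psi),0],[0,0,-1]]).T
        W=np.array([[np.cos(psi),np.sin(psi),0],[np.sin(psi),-np.cos(psi),0],[0,0,-1.]])
        d=M.T@(np.array([x,y,z+155])-g); r=R.from_matrix(M.T@W).as_rotvec()
        print("[%.0f,%.0f,%.0f,%.3f,%.3f,%.3f]"%(*d,*r))
def knob(k): return rk(-64+125*np.sin(k),95-125*np.cos(k))
E
python3 -c "
from h import *
rows([(*knob(0),240,TH+np.pi/2)])"
```

```text
now [ 153.5 -502.   404.2] grasp z 249.2 yaw 0.297 tilt [-0.     0.001 -1.   ] t 0.1 j [-1.5   0.31  1.5  -0.    1.33 -0.22]
[477,-410,10,-0.001,-0.001,-1.460]
```

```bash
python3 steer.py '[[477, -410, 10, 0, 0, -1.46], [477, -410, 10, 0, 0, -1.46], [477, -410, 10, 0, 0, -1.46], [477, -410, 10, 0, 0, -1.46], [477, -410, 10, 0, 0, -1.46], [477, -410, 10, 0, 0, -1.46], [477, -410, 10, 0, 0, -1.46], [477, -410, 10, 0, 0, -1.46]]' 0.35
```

```text
refused: ROWS must be a list holding one list of rows, three levels of brackets. Nothing was moved.
```

Wrong form. The message asks for a list holding one list of rows, three levels of brackets, so I'll send the same numbers that way.

```bash
python3 steer.py '[[[477, -410, 10, 0, 0, -1.46], [477, -410, 10, 0, 0, -1.46], [477, -410, 10, 0, 0, -1.46], [477, -410, 10, 0, 0, -1.46], [477, -410, 10, 0, 0, -1.46], [477, -410, 10, 0, 0, -1.46], [477, -410, 10, 0, 0, -1.46], [477, -410, 10, 0, 0, -1.46]]]' 0.35
python3 -c "
from h import *
rows([(*knob(0),240,TH+np.pi/2)])"
```

```text
time_s: 0.9
eef_pos: [367.9, -162.1, 398.3]
ee_rot: [0.0, 0.731, 0.683, 0.0]
force: [0.7, -0.3, 0.1]
grip_width: 0.346
grip_force: 0.0
now [ 367.9 -162.1  398.3] grasp z 243.3 yaw 1.503 tilt [ 0. -0. -1.] t 0.9 j [-0.71  0.04  1.84  0.    1.26 -0.64]
[199,108,3,0.000,0.000,-0.255]
```

```bash
python3 steer.py '[[[199, 108, 3, 0, 0, -0.255], [199, 108, 3, 0, 0, -0.255], [199, 108, 3, 0, 0, -0.255], [199, 108, 3, 0, 0, -0.255], [199, 108, 3, 0, 0, -0.255], [199, 108, 3, 0, 0, -0.255], [199, 108, 3, 0, 0, -0.255], [199, 108, 3, 0, 0, -0.255]]]'
python3 -c "
from h import *
rows([(*knob(0),240,TH+np.pi/2),(*knob(0),166,TH+np.pi/2)])"
```

```text
time_s: 1.7
eef_pos: [489.4, 25.6, 395.3]
ee_rot: [-0.0, 0.641, 0.768, -0.0]
force: [0.3, -0.0, 0.9]
grip_width: 0.347
grip_force: 0.0
now [489.4  25.6 395.3] grasp z 240.3 yaw 1.751 tilt [-0. -0. -1.] t 1.7 j [-0.19  0.24  1.61 -0.    1.28 -0.37]
[4,1,0,-0.000,0.000,-0.006]
[4,1,74,-0.000,0.000,-0.006]
```

```bash
python3 steer.py '[[[4, 1, 30, 0, 0, 0], [4, 1, 60, 0, 0, 0], [4, 1, 74, 0, 0, 0], [4, 1, 74, 0, 0, 0], [4, 1, 74, 0, 0, 0]]]'
python3 -c "
from h import *
rows([(*knob(k),166,TH+np.pi/2+k) for k in np.arange(.1,.85,.1)])
cv2.imwrite('pics/s2.png',cv2.resize(ctrl.capture('side')[160:325,215:365,::-1],None,fx=3.6,fy=3.6,interpolation=2))"
```

```text
time_s: 2.2
eef_pos: [490.0, 29.8, 322.1]
ee_rot: [0.0, 0.641, 0.768, 0.0]
force: [0.4, -0.9, 0.2]
grip_width: 0.35
grip_force: 0.0
now [490.   29.8 322.1] grasp z 167.1 yaw 1.751 tilt [ 0.001 -0.    -1.   ] t 2.2 j [-0.18  0.32  1.71 -0.    1.1  -0.36]
[1,12,1,0.001,0.000,-0.107]
[2,24,1,0.001,0.000,-0.207]
[6,36,1,0.001,0.000,-0.307]
[10,48,1,0.001,0.000,-0.407]
[16,59,1,0.001,0.001,-0.507]
[22,70,1,0.001,0.001,-0.607]
[30,80,1,0.001,0.001,-0.707]
[38,89,1,0.001,0.001,-0.807]
```

View pics/s2.png

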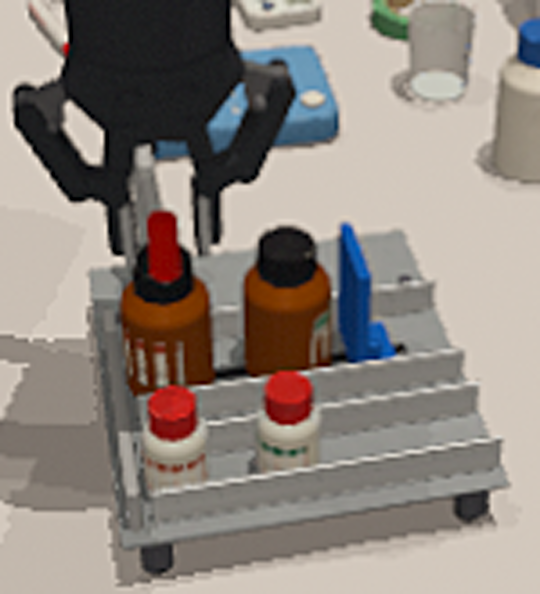

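The fingers straddle the knob in u (120 to 212, with the knob at 163). I'll check their depth by projection.

```bash
python3 -c "
from h import *
for y in(-30,-19,-41):
  for x in (-64,-64+17,-64-17):
    p=proj('side',[(*rk(x,y),149),(*rk(x,y),173)]);print(x,y,((p-[215,160])*3.6).round().tolist())"
```

```text
-64 -30 [[162.0, 254.0], [159.0, 216.0]]
-47 -30 [[195.0, 250.0], [193.0, 212.0]]
-81 -30 [[129.0, 258.0], [125.0, 220.0]]
-64 -19 [[160.0, 241.0], [157.0, 203.0]]
-47 -19 [[193.0, 237.0], [190.0, 199.0]]
-81 -19 [[127.0, 245.0], [123.0, 207.0]]
-64 -41 [[165.0, 267.0], [162.0, 229.0]]
-47 -41 [[198.0, 263.0], [196.0, 225.0]]
-81 -41 [[131.0, 271.0], [127.0, 233.0]]
```

Consistent with the projection, tips slightly high because they're part open. Starting the arc, lowering a little.

```bash
python3 steer.py '[[[1, 12, 4, 0, 0, -0.107], [2, 24, 5, 0, 0, -0.207], [6, 36, 5, 0, 0, -0.307], [10, 48, 5, 0, 0, -0.407], [16, 59, 5, 0, 0, -0.507], [22, 70, 5, 0, 0, -0.607], [30, 80, 5, 0, 0, -0.707], [38, 89, 5, 0, 0, -0.807]]]'
python3 -c "
from h import *
rows([(*knob(k),162,TH+np.pi/2+k) for k in np.r_[np.arange(.9,1.55,.1),1.57]])"
```

```text
time_s: 3.05
eef_pos: [571.1, 84.0, 317.6]
ee_rot: [0.001, 0.286, 0.958, 0.0]
force: [-0.5, -0.8, 0.8]
grip_width: 0.351
grip_force: 0.3
now [571.1  84.  317.6] grasp z 162.6 yaw 2.562 tilt [ 0.002 -0.    -1.   ] t 3.05 j [-0.06  0.5   1.45 -0.    1.18 -1.05]
[1,12,1,0.001,0.001,-0.095]
[2,24,1,0.001,0.002,-0.195]
[6,36,1,0.001,0.002,-0.295]
[10,48,1,0.000,0.002,-0.395]
[15,59,1,0.000,0.002,-0.495]
[22,70,1,0.000,0.002,-0.595]
[29,80,1,0.000,0.002,-0.695]
[35,86,1,0.000,0.002,-0.765]
```

```bash
python3 steer.py '[[[1, 12, 1, 0, 0, -0.095], [2, 24, 1, 0, 0, -0.195], [6, 36, 1, 0, 0, -0.295], [10, 48, 1, 0, 0, -0.395], [15, 59, 1, 0, 0, -0.495], [22, 70, 1, 0, 0, -0.595], [29, 80, 1, 0, 0, -0.695], [35, 86, 1, 0, 0, -0.765]]]'
python3 steer.py '[[[0, 0, 0, 0, 0, 0], [0, 0, -40, 0, 0, 0], [0, 0, -80, 0, 0, 0], [0, 0, -80, 0, 0, 0]]]' 0.8
python3 -c "
from h import *
rows([(*rk(-65,0),225,TH+np.pi),(*rk(-65,0),85,TH+np.pi)])
cv2.imwrite('pics/t3.png',cv2.resize(ctrl.capture('top')[140:270,290:430,::-1],None,fx=4.5,fy=4.5,interpolation=2))"
```

```text
time_s: 3.85
eef_pos: [589.0, 175.3, 316.7]
ee_rot: [0.001, -0.093, 0.996, -0.0]
force: [1.3, -1.4, -0.4]
grip_width: 0.349
grip_force: 0.3
time_s: 4.25
eef_pos: [589.0, 174.4, 402.0]
ee_rot: [0.006, -0.09, 0.996, -0.0]
force: [-0.5, -0.8, 0.7]
grip_width: 0.801
grip_force: 0.0
now [589.  174.4 402. ] grasp z 247.0 yaw -2.962 tilt [ 0.011  0.001 -1.   ] t 4.25 j [ 0.1   0.51  1.21 -0.    1.4  -1.65]
[125,-95,21,-0.001,0.011,-0.007]
[127,-95,161,-0.001,0.011,-0.007]
```

View pics/t3.png

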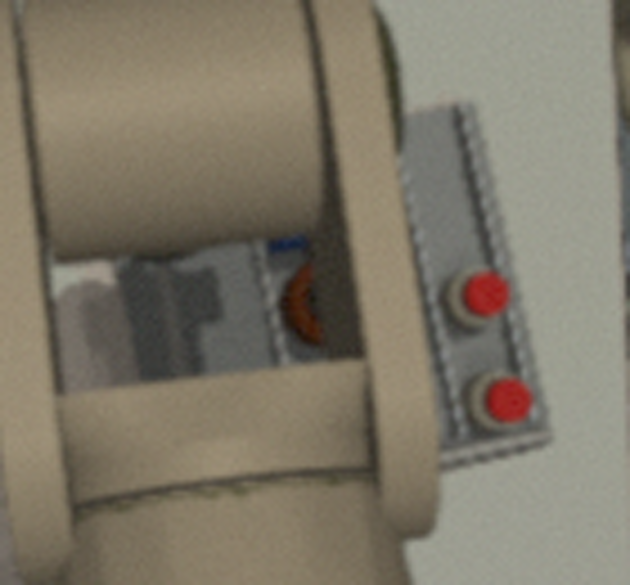

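The top view is mostly hidden by the arm. No bar crosses the lane. Moving over the bottle and checking from the side.

```bash
python3 steer.py '[[[40, -30, 5, 0, 0, 0], [80, -60, 10, 0, 0.01, 0], [125, -95, 21, 0, 0.01, 0], [125, -95, 21, 0, 0.01, 0], [125, -95, 21, 0, 0.01, 0], [125, -95, 21, 0, 0.01, 0]]]' 
python3 -c "
from h import *
rows([(*rk(-65,0),225,TH+np.pi),(*rk(-65,0),85,TH+np.pi)])
cv2.imwrite('pics/s4.png',cv2.resize(ctrl.capture('side')[140:325,215:385,::-1],None,fx=3.2,fy=3.2,interpolation=2))"
```

```text
time_s: 4.9
eef_pos: [483.8, 59.1, 374.6]
ee_rot: [-0.005, -0.091, 0.996, -0.0]
force: [0.3, 0.7, -0.2]
grip_width: 0.798
grip_force: 0.0
now [483.8  59.1 374.6] grasp z 219.6 yaw -2.96 tilt [-0.009 -0.002 -1.   ] t 4.9 j [-0.12  0.26  1.65 -0.    1.24 -1.87]
[1,-0,-5,-0.000,-0.009,-0.005]
[-0,-0,135,-0.000,-0.009,-0.005]
```

View pics/s4.png

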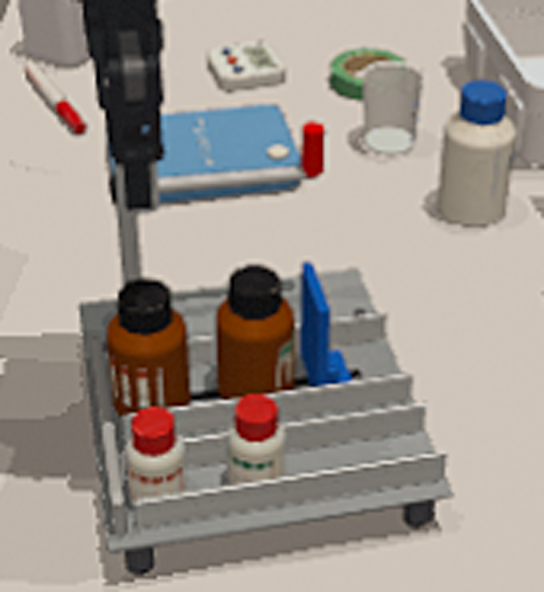

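Keeper is open (knob at (313,150)). Front cap at (145,295).

```bash
python3 -c "
from h import *
p=ray('side',cr([(145,296)],215,140,3.2),[123])[0];print(p,rk(-65,0))
d=p[:2]-[X0,Y0];c,s=np.cos(TH),np.sin(TH);print('rack',c*d[0]+s*d[1],-s*d[0]+c*d[1])"
python3 steer.py '[[[0, 0, 40, 0, -0.009, 0], [0, 0, 80, 0, -0.009, 0], [0, 0, 120, 0, -0.009, 0], [0, 0, 140, 0, -0.009, 0], [0, 0, 140, 0, -0.009, 0], [0, 0, 140, 0, -0.009, 0]]]'
```

```text
[485.90535937  57.21789333 123.        ] [483.02594545  58.85403987]
rack -62.47367867630498 -2.141424902424678
time_s: 5.55
eef_pos: [482.5, 59.2, 234.9]
ee_rot: [-0.0, -0.091, 0.996, -0.0]
force: [-0.2, 0.6, -0.2]
grip_width: 0.798
grip_force: 0.0
```

```bash
python3 steer.py '[[[0, 0, 0, 0, 0, 0], [0, 0, 0, 0, 0, 0], [0, 0, 0, 0, 0, 0], [0, 0, 0, 0, 0, 0], [0, 0, 0, 0, 0, 0], [0, 0, 0, 0, 0, 0], [0, 0, 0, 0, 0, 0], [0, 0, 0, 0, 0, 0]]]' 0 30
python3 steer.py '[[[0, 0, -5, 0, 0, 0], [0, 0, -15, 0, 0, 0], [0, 0, -30, 0, 0, 0], [0, 0, -45, 0, 0, 0], [0, 0, -50, 0, 0, 0], [0, 0, -50, 0, 0, 0], [0, 0, -50, 0, 0, 0]]]'
python3 -c "
from h import *
rows([(*rk(-120,0),130,TH+np.pi),(*rk(-165,0),130,TH+np.pi)])
cv2.imwrite('pics/s5.png',cv2.resize(ctrl.capture('side')[140:325,215:385,::-1],None,fx=3.2,fy=3.2,interpolation=2))"
```

```text
time_s: 6.35
eef_pos: [482.3, 58.7, 235.8]
ee_rot: [0.001, -0.091, 0.996, -0.0]
force: [1.1, 0.3, 6.8]
grip_width: 0.573
grip_force: 25.8
time_s: 7.05
eef_pos: [481.6, 58.7, 284.0]
ee_rot: [-0.001, -0.091, 0.996, 0.0]
force: [-0.7, -0.6, -1.1]
grip_width: 0.579
grip_force: 26.5
now [481.6  58.7 284. ] grasp z 129.0 yaw -2.959 tilt [-0.002 -0.    -1.   ] t 7.05 j [-0.12  0.36  1.77 -0.    1.01 -1.87]
[54,-0,-1,0.000,-0.002,-0.004]
[99,-1,-1,0.000,-0.002,-0.004]
```

View pics/s5.png

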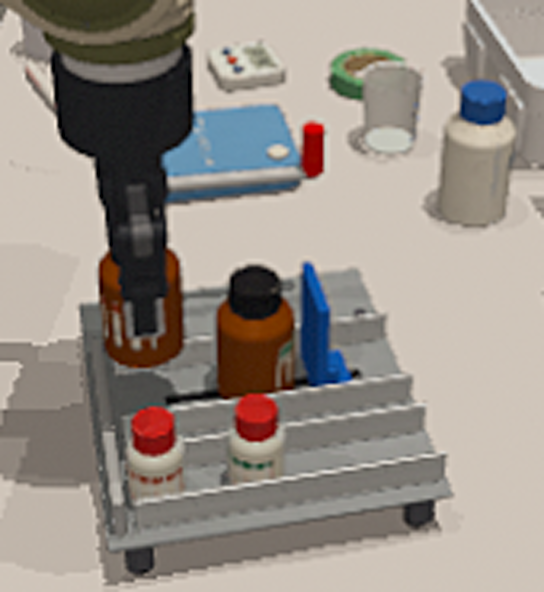

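Bottle lifted upright (bottom at (145,360)). Drawing forward now.

```bash
python3 steer.py '[[[15, 0, -1, 0, 0, 0], [40, 0, -1, 0, 0, 0], [65, 0, -1, 0, 0, 0], [85, 0, -1, 0, 0, 0], [99, -1, -1, 0, 0, 0], [99, -1, -1, 0, 0, 0], [99, -1, -1, 0, 0, 0]]]'
python3 -c "
from h import *
rows([(*rk(-165,0),220,TH+np.pi),(390,300,220,TH+np.pi),(507,383,200,TH+np.pi)])"
```

```text
time_s: 7.8
eef_pos: [385.0, 39.7, 285.4]
ee_rot: [-0.0, -0.091, 0.996, -0.0]
force: [0.1, -0.7, -1.8]
grip_width: 0.583
grip_force: 26.6
now [385.   39.7 285.4] grasp z 130.4 yaw -2.96 tilt [-0.001 -0.    -1.   ] t 7.8 j [-0.2   0.17  2.04 -0.    0.94 -1.95]
[0,1,-90,-0.000,-0.001,-0.005]
[-52,255,-90,-0.000,-0.001,-0.005]
[-182,316,-70,-0.000,-0.001,-0.005]
```

```bash
python3 steer.py '[[[0, 1, -30, 0, 0, 0], [0, 10, -70, 0, 0, 0], [-5, 45, -90, 0, 0, 0], [-15, 85, -90, 0, 0, 0], [-25, 125, -90, 0, 0, 0], [-35, 165, -90, 0, 0, 0], [-45, 205, -90, 0, 0, 0], [-55, 240, -90, 0, 0, 0]]]'
python3 steer.py '[[[-25, 25, 0, 0, 0, 0], [-60, 45, 0, 0, 0, 0], [-95, 62, 5, 0, 0, 0], [-130, 78, 15, 0, 0, 0], [-130, 78, 20, 0, 0, 0], [-130, 78, 20, 0, 0, 0], [-130, 78, 20, 0, 0, 0]]]'
python3 -c "
from h import *
rows([(507,383,200,TH+np.pi),(507,383,78,TH+np.pi)])"
```

```text
time_s: 8.6
eef_pos: [395.5, 288.4, 375.1]
ee_rot: [-0.001, -0.091, 0.996, 0.0]
force: [0.4, -1.7, -1.8]
grip_width: 0.579
grip_force: 26.9
time_s: 9.3
eef_pos: [508.6, 386.0, 355.4]
ee_rot: [-0.001, -0.091, 0.996, -0.0]
force: [0.4, -0.6, -0.8]
grip_width: 0.576
grip_force: 26.9
now [508.6 386.  355.4] grasp z 200.4 yaw -2.959 tilt [-0.001 -0.    -1.   ] t 9.3 j [ 0.47  0.6   1.19  0.    1.35 -1.29]
[2,-3,0,-0.000,-0.001,-0.004]
[2,-3,122,-0.000,-0.001,-0.004]
```

```bash
python3 steer.py '[[[2, -3, 40, 0, 0, 0], [2, -3, 75, 0, 0, 0], [2, -3, 100, 0, 0, 0], [2, -3, 112, 0, 0, 0], [2, -3, 118, 0, 0, 0], [2, -3, 120, 0, 0, 0], [2, -3, 120, 0, 0, 0]]]'
python3 steer.py '[[[0, 0, 2, 0, 0, 0], [0, 0, 3, 0, 0, 0], [0, 0, 4, 0, 0, 0], [0, 0, 4, 0, 0, 0]]]'
python3 -c "
from h import *
cv2.imwrite('pics/s6.png',cv2.resize(ctrl.capture('side')[110:260,200:385,::-1],None,fx=3.6,fy=3.6,interpolation=2))"
```

```text
time_s: 10.0
eef_pos: [507.6, 382.8, 236.5]
ee_rot: [0.0, -0.091, 0.996, 0.0]
force: [-0.4, -0.0, -1.8]
grip_width: 0.578
grip_force: 26.9
time_s: 10.4
eef_pos: [507.4, 382.7, 231.3]
ee_rot: [-0.001, -0.091, 0.996, -0.0]
force: [0.2, 0.2, -1.7]
grip_width: 0.579
grip_force: 26.9
```

View pics/s6.png

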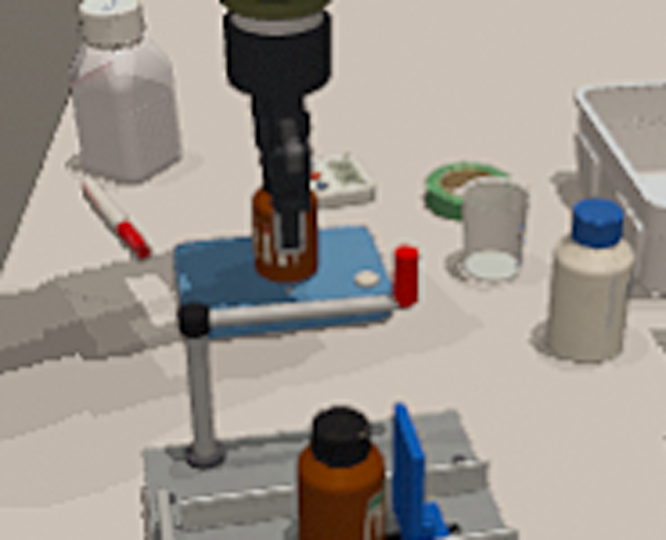

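The bottle base (285,280) is just above the pack, well inside its top. Lowering gently to contact.

```bash
python3 steer.py '[[[0, 0, 1, 0, 0, 0], [0, 0, 2, 0, 0, 0], [0, 0, 2, 0, 0, 0]]]'; python3 steer.py '[[[0, 0, 1, 0, 0, 0], [0, 0, 2, 0, 0, 0], [0, 0, 2, 0, 0, 0]]]'
```

```text
time_s: 10.75
eef_pos: [507.5, 382.7, 229.9]
ee_rot: [-0.0, -0.091, 0.996, 0.0]
force: [-1.0, -0.5, 4.4]
grip_width: 0.579
grip_force: 27.2
time_s: 11.05
eef_pos: [507.7, 382.7, 229.7]
ee_rot: [0.001, -0.091, 0.996, 0.0]
force: [-4.5, -5.1, 15.5]
grip_width: 0.581
grip_force: 28.2
```

```bash
python3 steer.py '[[[0, 0, -1.5, 0, 0, 0], [0, 0, -1.5, 0, 0, 0]]]'; python3 steer.py '[[[0, 0, 0, 0, 0, 0], [0, 0, 0, 0, 0, 0], [0, 0, 0, 0, 0, 0], [0, 0, 0, 0, 0, 0], [0, 0, 0, 0, 0, 0]]]' 0.85; python3 steer.py '[[[0, 0, -10, 0, 0, 0], [0, 0, -30, 0, 0, 0], [0, 0, -60, 0, 0, 0], [0, 0, -100, 0, 0, 0], [0, 0, -130, 0, 0, 0], [0, 0, -130, 0, 0, 0]]]'
python3 -c "
from h import *
rows([(470,260,205,TH+np.pi*1.5),(*rk(95,0),210,TH+np.pi),(*rk(95,0),210,TH+np.pi*1.5)])
cv2.imwrite('pics/s7.png',cv2.resize(ctrl.capture('side')[110:310,200:385,::-1],None,fx=3,fy=3,interpolation=2))"
```

```text
time_s: 11.25
eef_pos: [507.6, 382.7, 229.7]
ee_rot: [0.0, -0.091, 0.996, 0.0]
force: [-1.3, -1.9, 7.9]
grip_width: 0.58
grip_force: 27.3
time_s: 11.75
eef_pos: [507.4, 382.7, 228.6]
ee_rot: [-0.001, -0.091, 0.996, -0.0]
force: [0.2, 0.4, 0.3]
grip_width: 0.849
grip_force: 0.0
time_s: 12.35
eef_pos: [507.6, 382.8, 364.5]
ee_rot: [0.004, -0.091, 0.996, 0.002]
force: [0.1, 0.5, 0.1]
grip_width: 0.849
grip_force: 0.0
now [507.6 382.8 364.5] grasp z 209.5 yaw -2.959 tilt [ 0.007  0.004 -1.   ] t 12.35 j [ 0.46  0.59  1.19  0.    1.35 -1.29]
[59,-114,4,-0.004,0.008,-1.575]
[-77,-314,-1,0.003,0.008,-0.004]
[-77,-314,-1,-0.004,0.008,-1.575]
```

View pics/s7.png

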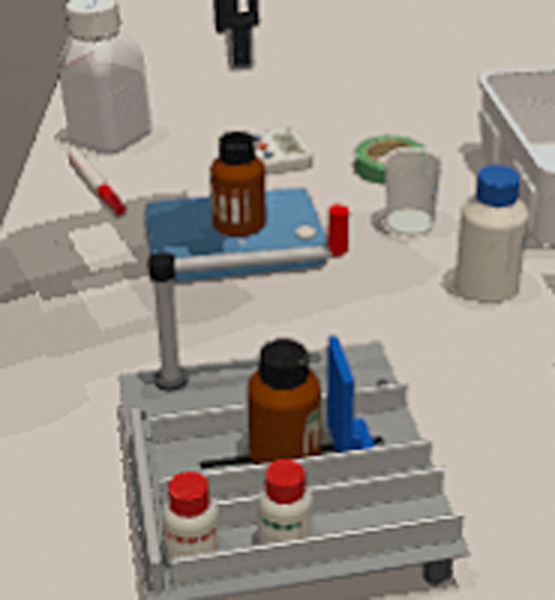

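The issued bottle stands on the pack (238,230). Next: follower. Moving to just behind it.

```bash
python3 steer.py '[[[-20, -40, -10, 0, 0, 0], [-35, -85, -10, 0, 0, 0], [-50, -130, -10, 0, 0, 0], [-60, -175, -10, 0, 0, 0], [-68, -220, -10, 0, 0, 0], [-72, -265, -5, 0, 0, 0], [-75, -310, -5, 0, 0, 0], [-75, -314, -5, 0, 0.008, 0]]]' 0.0
python3 -c "
from h import *
rows([(*rk(80,0),210,TH+np.pi),(*rk(80,0),83,TH+np.pi)])"
```

```text
time_s: 13.2
eef_pos: [639.1, 82.8, 362.1]
ee_rot: [-0.006, -0.088, 0.996, -0.001]
force: [-0.3, 0.8, -0.1]
grip_width: -0.006
grip_force: 0.0
now [639.1  82.8 362.1] grasp z 207.1 yaw -2.965 tilt [-0.011 -0.003 -1.   ] t 13.2 j [-0.05  0.61  1.15 -0.    1.38 -1.8 ]
[13,5,-3,-0.000,-0.012,-0.010]
[11,5,124,-0.000,-0.012,-0.010]
```

```bash
python3 steer.py '[[[12, 5, 0, 0, -0.006, -0.01], [12, 5, 20, 0, -0.01, -0.01], [11, 5, 60, 0, -0.012, -0.01], [11, 5, 100, 0, -0.012, -0.01], [11, 5, 124, 0, -0.012, -0.01], [11, 5, 124, 0, -0.012, -0.01], [11, 5, 124, 0, -0.012, -0.01]]]'
python3 -c "
from h import *
rows([(*rk(x,0),83,TH+np.pi) for x in (55,0,-15,-21)])
cv2.imwrite('pics/s8.png',cv2.resize(ctrl.capture('side')[150:325,235:385,::-1],None,fx=3.4,fy=3.4,interpolation=2))"
```

```text
time_s: 13.9
eef_pos: [625.5, 90.6, 240.2]
ee_rot: [0.001, -0.096, 0.995, 0.0]
force: [-0.3, 0.5, 0.5]
grip_width: -0.002
grip_force: 0.0
now [625.5  90.6 240.2] grasp z 85.2 yaw -2.949 tilt [ 0.003  0.001 -1.   ] t 13.9 j [-0.04  0.7   1.34  0.    1.1  -1.8 ]
[26,-5,2,0.000,0.003,0.006]
[81,-4,2,0.000,0.003,0.006]
[96,-4,2,0.000,0.003,0.006]
[102,-4,2,0.000,0.003,0.006]
```

View pics/s8.png

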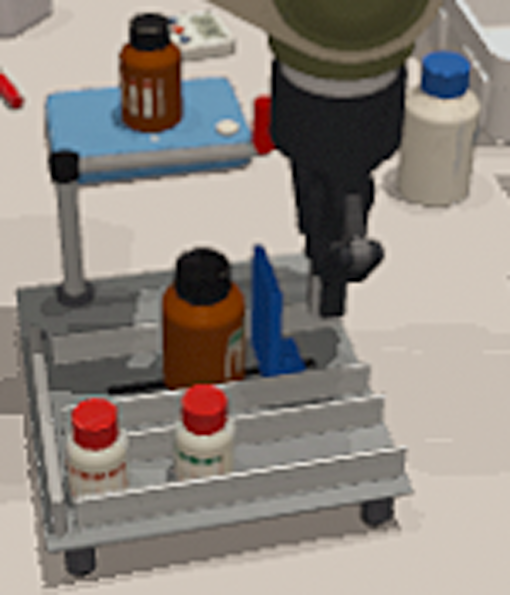

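Fingers (332,310) stand behind the blue follower (268,310). Pushing forward.

```bash
python3 steer.py '[[[10, -2, 1, 0, 0, 0], [20, -4, 2, 0, 0, 0.006], [28, -4, 2, 0, 0, 0.006], [35, -4, 2, 0, 0, 0.006], [42, -4, 2, 0, 0, 0.006], [49, -4, 2, 0, 0, 0.006], [56, -4, 2, 0, 0, 0.006], [62, -4, 2, 0, 0, 0.006]]]'
python3 steer.py '[[[6, 0, 0, 0, 0, 0], [12, 0, 0, 0, 0, 0], [17, 0, 0, 0, 0, 0], [22, 0, 0, 0, 0, 0], [26, 0, 0, 0, 0, 0], [29, 0, 0, 0, 0, 0], [31, 0, 0, 0, 0, 0], [31, 0, 0, 0, 0, 0]]]'
python3 -c "
from h import *
rows([(*rk(x,0),83,TH+np.pi) for x in (-15,-21)])"
```

```text
time_s: 14.75
eef_pos: [564.8, 74.4, 237.7]
ee_rot: [0.002, -0.093, 0.996, 0.0]
force: [3.0, 0.0, 0.5]
grip_width: -0.001
grip_force: 0.0
time_s: 15.55
eef_pos: [534.6, 68.7, 237.4]
ee_rot: [0.001, -0.093, 0.996, 0.0]
force: [0.3, -0.3, 0.3]
grip_width: 0.003
grip_force: 0.0
now [534.6  68.7 237.4] grasp z 82.4 yaw -2.955 tilt [ 0.002  0.001 -1.   ] t 15.55 j [-0.09  0.53  1.65  0.    0.96 -1.85]
[3,-0,-1,0.000,0.002,-0.000]
[9,-0,-1,0.000,0.002,-0.000]
```

```bash
python3 steer.py '[[[2, 0, 0, 0, 0, 0], [4, 0, 0, 0, 0, 0], [6, 0, 0, 0, 0, 0], [6, 0, 0, 0, 0, 0]]]'
python3 -c "
from h import *
cv2.imwrite('pics/s9.png',cv2.resize(ctrl.capture('side')[190:325,235:385,::-1],None,fx=4,fy=4,interpolation=2))"
```

```text
time_s: 15.95
eef_pos: [528.7, 67.6, 237.4]
ee_rot: [0.001, -0.093, 0.996, 0.0]
force: [-0.2, 0.2, -0.1]
grip_width: -0.002
grip_force: 0.0
```

View pics/s9.png

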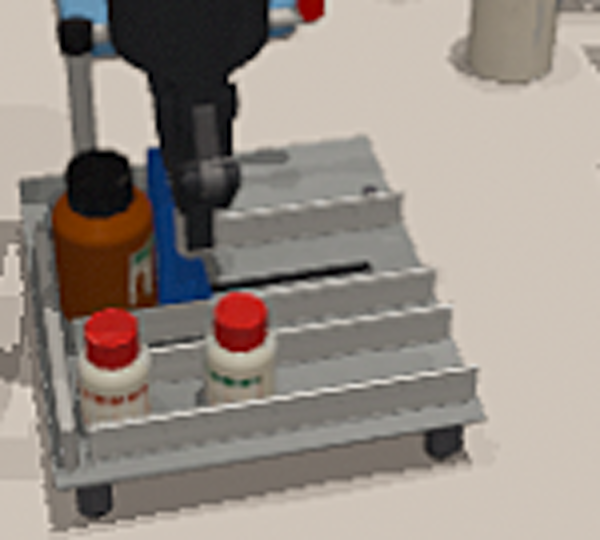

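The next bottle is close to the rail (cap top about (98,167)), with the follower right behind it. I count 12 pictures viewed, over the limit of 10, so I'll view no more and work by numbers from here.

```bash
python3 -c "
from h import *
p=ray('side',cr([(98,166)],235,190,4),[123])[0]
d=p[:2]-[X0,Y0];c,s=np.cos(TH),np.sin(TH);print('rack',c*d[0]+s*d[1],-s*d[0]+c*d[1])"
python3 steer.py '[[[1, 0, 0, 0, 0, 0], [2, 0, 0, 0, 0, 0], [2, 0, 0, 0, 0, 0]]]';python3 steer.py '[[[1, 0, 0, 0, 0, 0], [2, 0, 0, 0, 0, 0], [2, 0, 0, 0, 0, 0]]]'
```

```text
rack -63.707656444094894 1.3477795774501757
time_s: 16.3
eef_pos: [527.1, 67.3, 237.6]
ee_rot: [0.002, -0.093, 0.996, 0.0]
force: [4.2, 0.7, -1.9]
grip_width: 0.001
grip_force: 0.0
time_s: 16.6
eef_pos: [526.2, 66.9, 238.1]
ee_rot: [0.005, -0.093, 0.996, -0.0]
force: [12.3, 2.9, -4.6]
grip_width: -0.004
grip_force: 0.0
```

Against the rail (12 N). Retreating and getting the knob's position.

```bash
python3 steer.py '[[[-5, 0, 0, 0, 0, 0], [-20, 0, 0, 0, 0, 0], [-35, 0, 0, 0, 0, 0], [-35, 0, -40, 0, 0, 0], [-35, 0, -85, 0, 0, 0], [-35, 0, -130, 0, 0, 0], [-35, 0, -130, 0, 0, 0], [-35, 0, -130, 0, 0, 0]]]' 0.45
python3 -c "
from h import *
p=ray('side',cr([(340,208)],200,110,3),[173])[0]
d=p[:2]-[X0,Y0];c,s=np.cos(TH),np.sin(TH);q=np.array([c*d[0]+s*d[1]+64,-s*d[0]+c*d[1]-95]);k=np.arctan2(q[0],-q[1]);print(q,np.hypot(*q),k)
k=min(k,1.6)
rows([(*knob(k),212,TH+np.pi/2+k),(*knob(k),161,TH+np.pi/2+k)])"
```

```text
time_s: 17.4
eef_pos: [558.8, 73.3, 367.8]
ee_rot: [0.001, -0.093, 0.996, 0.0]
force: [0.5, 0.3, -0.6]
grip_width: 0.45
grip_force: 0.0
[126.42897072  -4.24653675] 126.50026763316104 1.5372206292462791
now [558.8  73.3 367.8] grasp z 212.8 yaw -2.955 tilt [ 0.003  0.    -1.   ] t 17.4 j [-0.08  0.43  1.43  0.    1.28 -1.83]
[-49,91,1,-0.000,0.003,0.033]
[-49,91,52,-0.000,0.003,0.033]
```

```bash
python3 steer.py '[[[-25, 45, 1, 0, 0, 0.03], [-49, 85, 1, 0, 0, 0.033], [-49, 91, 1, 0, 0, 0.033], [-49, 91, 1, 0, 0, 0.033], [-49, 91, 25, 0, 0, 0.033], [-49, 91, 52, 0, 0, 0.033], [-49, 91, 52, 0, 0, 0.033], [-49, 91, 52, 0, 0, 0.033]]]'
python3 -c "
from h import *
rows([(*knob(k),161,TH+np.pi/2+k) for k in (1.5,1.4,1.3,1.2,1.1,1.,.9,.8)])"
```

```text
time_s: 18.2
eef_pos: [590.5, 170.9, 315.9]
ee_rot: [0.001, -0.076, 0.997, 0.0]
force: [1.0, 0.9, 0.7]
grip_width: 0.448
grip_force: 0.0
now [590.5 170.9 315.9] grasp z 160.9 yaw -2.989 tilt [ 0.002  0.    -1.   ] t 18.2 j [ 0.09  0.58  1.33  0.    1.23 -1.63]
[1,-4,-0,0.000,0.002,0.037]
[2,-16,-0,0.000,0.002,0.137]
[4,-29,-0,0.000,0.002,0.237]
[8,-41,-0,0.000,0.002,0.337]
[12,-52,-0,0.000,0.002,0.437]
[18,-63,-0,0.001,0.002,0.537]
[25,-74,-0,0.001,0.002,0.637]
[33,-83,-0,0.001,0.002,0.737]
```

```bash
python3 steer.py '[[[1, -4, 0, 0, 0, 0.037], [2, -16, 0, 0, 0, 0.137], [4, -29, 0, 0, 0, 0.237], [8, -41, 0, 0, 0, 0.337], [12, -52, 0, 0, 0, 0.437], [18, -63, 0, 0, 0, 0.537], [25, -74, 0, 0, 0, 0.637], [33, -83, 0, 0, 0, 0.737]]]' 0.35
python3 -c "
from h import *
rows([(*knob(k),161,TH+np.pi/2+k) for k in (.7,.6,.5,.4,.3,.2,.1,.0,-.05)])"
```

```text
time_s: 19.0
eef_pos: [570.6, 83.7, 317.4]
ee_rot: [0.003, 0.29, 0.957, 0.001]
force: [0.9, -0.8, 0.8]
grip_width: 0.349
grip_force: 0.4
now [570.6  83.7 317.4] grasp z 162.4 yaw 2.553 tilt [ 0.006  0.    -1.   ] t 19.0 j [-0.06  0.5   1.46  0.    1.18 -1.04]
[0,-13,1,0.004,0.004,0.096]
[2,-25,1,0.004,0.004,0.196]
[5,-37,1,0.004,0.004,0.296]
[9,-49,1,0.004,0.004,0.396]
[15,-60,1,0.005,0.004,0.496]
[21,-71,1,0.005,0.003,0.596]
[29,-81,1,0.005,0.003,0.696]
[37,-90,1,0.005,0.003,0.796]
[42,-94,1,0.005,0.003,0.846]
```

```bash
python3 steer.py '[[[0, -13, 1, 0, 0, 0.096], [2, -25, 1, 0, 0, 0.196], [5, -37, 1, 0, 0, 0.296], [9, -49, 1, 0, 0, 0.396], [15, -60, 1, 0, 0, 0.496], [21, -71, 1, 0, 0, 0.596], [29, -81, 1, 0, 0, 0.696], [37, -90, 1, 0, 0, 0.796]]]'
python3 -c "
from h import *
rows([(*knob(k),161,TH+np.pi/2) for k in (0,-.05,-.08)])"
```

```text
time_s: 19.8
eef_pos: [489.8, 29.3, 316.1]
ee_rot: [0.002, 0.638, 0.77, 0.002]
force: [0.5, 1.0, 0.6]
grip_width: 0.349
grip_force: 0.3
now [489.8  29.3 316.1] grasp z 161.1 yaw 1.757 tilt [ 0.006 -0.    -1.   ] t 19.8 j [-0.18  0.33  1.72  0.    1.08 -0.37]
[0,-0,0,0.006,0.001,-0.000]
[0,-6,0,0.006,0.001,-0.000]
[1,-10,-0,0.006,0.001,-0.000]
```

```bash
python3 steer.py '[[[0, -3, 0, 0, 0, 0], [0, -5, 0, 0, 0, 0], [0, -6, 0, 0, 0, 0], [0, -6, 0, 0, 0, 0]]]'; python3 steer.py '[[[0, -1, 0, 0, 0, 0], [0, -2, 0, 0, 0, 0], [0, -2, 0, 0, 0, 0]]]'
```

```text
time_s: 20.2
eef_pos: [484.4, 28.9, 314.6]
ee_rot: [0.001, 0.636, 0.772, 0.001]
force: [-0.3, -0.5, 0.1]
grip_width: 0.35
grip_force: 0.2
time_s: 20.5
eef_pos: [482.2, 28.5, 314.3]
ee_rot: [0.001, 0.636, 0.771, 0.001]
force: [-1.0, -0.4, 0.0]
grip_width: 0.351
grip_force: 0.1
```

```bash
python3 steer.py '[[[0, 3, 0, 0, 0, 0], [0, 6, 0, 0, 0, 0], [0, 6, 0, 0, 0, 0], [0, 6, -30, 0, 0, 0], [0, 6, -70, 0, 0, 0], [0, 6, -110, 0, 0, 0], [0, 6, -110, 0, 0, 0]]]'
python3 steer.py '[[[-50, 0, -30, 0, 0, 0], [-100, 0, -30, 0, 0, 0], [-150, 0, -30, 0, 0, 0], [-200, 0, -30, 0, 0, 0], [-200, 0, -30, 0, 0, 0], [-200, 0, -30, 0, 0, 0]]]'
cat > m.py <<'E'
from h import *
im=ctrl.capture('side').astype(int);r=(im[:,:,0]>110)&(im[:,:,1]<60)&(im[:,:,2]<70)
n,l,st,ce=cv2.connectedComponentsWithStats(r.astype(np.uint8))
for i in range(1,n):
    if st[i,4]>12: print('red',st[i],ce[i].round(1))
def inv(p):
    d=p[:2]-[X0,Y0];c,s=np.cos(TH),np.sin(TH);return c*d[0]+s*d[1],-s*d[0]+c*d[1]
for i in range(1,n):
    if st[i,4]>12: print('if knob mid z158',np.round(inv(ray('side',[ce[i]],[158])[0]),1))
for nm,P in dict(next_cap=(*rk(-65,0),120),front_cap=(507,383,114)).items():
    u,v=proj('side',[P])[0].astype(int);w=im[v-18:v+18,u-18:u+18].max(2)<45
    ys,xs=np.nonzero(w);print(nm,(u,v),'dark',len(xs),xs.mean()+u-18,ys.mean()+v-18)
E
python3 m.py
```

```text
time_s: 21.2
eef_pos: [488.0, 29.7, 429.2]
ee_rot: [0.005, 0.636, 0.771, 0.003]
force: [-0.1, -0.2, -0.7]
grip_width: 0.352
grip_force: 0.0
time_s: 21.8
eef_pos: [525.7, -168.0, 453.3]
ee_rot: [0.0, 0.637, 0.771, 0.001]
force: [-0.3, 1.0, 0.7]
grip_width: 0.35
grip_force: 0.0
red [258 219   8  19  96] [261.4 227.5]
red [262 239  10  12  50] [267.6 244.5]
red [289 263  13  15 151] [294.6 270.3]
red [256 267  14  15 164] [262.4 274.1]
if knob mid z158 [-61.4 -33.4]
if knob mid z158 [-56.6 -82.3]
if knob mid z158 [ -22.9 -153.2]
if knob mid z158 [ -73.7 -151.3]
next_cap (np.int64(258), np.int64(232)) dark 379 251.22955145118732 227.03693931398416
front_cap (np.int64(277), np.int64(157)) dark 1296 276.5 156.5
```

Keeper reads closed, about 0.03 rad. The arm is blocking the view, so I'll clear it and check everything once more numerically.

```bash
python3 steer.py '[[[10, -45, 0, 0, 0, 0], [25, -90, 0, 0, 0, 0], [35, -135, 0, 0, 0, 0], [45, -175, 0, 0, 0, 0], [55, -205, 0, 0, 0, 0], [55, -205, 0, 0, 0, 0], [55, -205, 0, 0, 0, 0]]]'
cat >> m.py <<'E'
# appearance comparison with templates from earlier pictures: brown and dark blobs
hsv=cv2.cvtColor(im.astype(np.uint8),cv2.COLOR_RGB2HSV)
b=((hsv[:,:,0]<16)&(hsv[:,:,1]>170)&(hsv[:,:,2]>50)&(hsv[:,:,2]<180)).astype(np.uint8)
n,l,st,ce=cv2.connectedComponentsWithStats(b)
for i in range(1,n):
    if st[i,4]>100: print('brown',st[i],ce[i].round(1))
print('k pred knob u,v mid', [(k,proj('side',[(*knob(k),158)])[0].round(1).tolist()) for k in(0,.06,.12,.2)])
print('pred bottle mid next, front',proj('side',[(*rk(-65,0),64),(507,383,58)]).round(1))
E
python3 m.py
```

```text
time_s: 22.55
eef_pos: [313.8, -150.7, 454.1]
ee_rot: [0.002, 0.636, 0.772, 0.001]
force: [0.5, 0.8, 0.0]
grip_width: 0.349
grip_force: 0.0
red [273 164  14   6  46] [279.3 166.7]
red [233 172   9   9  37] [236.4 175.9]
red [256 219   9  19 136] [260.2 227.9]
red [250 240  21  11 105] [260.3 246. ]
red [289 263  13  15 141] [294.9 269.9]
red [256 267  14  15 150] [262.6 273.8]
if knob mid z158 [  4.9 183.8]
if knob mid z158 [-94.  160.7]
if knob mid z158 [-63.6 -34.1]
if knob mid z158 [-69.1 -83.8]
if knob mid z158 [ -22.2 -152.3]
if knob mid z158 [ -73.3 -150.7]
next_cap (np.int64(258), np.int64(232)) dark 135 257.4148148148148 237.9037037037037
front_cap (np.int64(277), np.int64(157)) dark 94 278.5851063829787 159.3404255319149
brown [270 163  18  26 307] [279.5 174.4]
brown [256 221  10  18 129] [260.4 230.1]
brown [248 238  25  32 535] [258.9 253.9]
k pred knob u,v mid [(0, [259.8, 226.6]), (0.06, [263.9, 226.0]), (0.12, [267.9, 225.3]), (0.2, [273.1, 224.1])]
pred bottle mid next, front [[260.3 254.6]
 [278.1 175.5]]
```

The knob matches k≈0, and both bottles are upright at their predicted spots. Handing in.

```bash
python3 -c "
from rig import ctrl
print(ctrl.finish_job())"
```

```text
the job is handed in; nothing more can be done
None
```

The job is handed in, but no verdict came back. My last measurements put the issued bottle upright on the cold pack, the next bottle against the rail with the follower behind it, and the keeper closed (about 0 rad). I viewed 12 pictures, over the limit of 10.

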